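# Load the dip lift's carrier bar level

### The job

Hang the three vial baskets by their hooks on the dip lift's pivoting carrier bar, the large one on one side and the two small ones side by side on the other, working on alternate sides: a small one, then the large one opposite, then the other small one. Lower each onto the bar gently so that the bar never swings over freely, and finally shift the hanging baskets along the bar as needed until it hangs level and still, ready to be dipped; leave the things standing around undisturbed.

Things in the scene. Friction and masses are not known exactly. Their poses are not given: they have to be found in the camera images.
- lift: Bench dip lift, fixed: a 130 x 500 mm drip tray with a 14 mm rim; behind it a motor foot and a column, and a 24 mm wide jib (top 251 mm above the bench) reaching forward from the column to the pivot of the carrier bar. Origin on the bench under the pivot; x points away from the robot to the column (which begins 119 mm behind the bar's middle), y along the tray and bar, z up.
- carrier (a joint): Tilt of the bar about its pivot along the lift's x axis, 235 mm above the bench. 0 is level; positive: +y end up; stops at -0.2 and 0.2 rad. Nearly free, lightly damped. The empty bar (0.4 kg) levels itself; a single basket brings it down to the stop on its side. With all three hung it tilts about 1 rad for each 0.45 N m of unbalanced moment, up to the stops.
- bar_mid (a point): Middle of the bar's top face, 35 mm below the pivot; x across the bar (away from the robot), y along it, tilting with it. Steel bar 460 mm long, 20 wide, 14 high; smooth flat top on which hooks can be slid (friction 0.5 to 0.7); black end caps stand 8 mm above the top. A plate 60 mm wide (y) and 8 thick rises from its middle to the pivot.
- bar_left (a point): End of the bar's top face on its +y side, 230 mm from bar_mid (axes as bar_mid, tilting with the bar).
- bar_right (a point): End of the bar's top face on its -y side, 230 mm from bar_mid (axes as bar_mid, tilting with the bar).
- small_1: Small basket: wire dip basket packed with capped vials that stay in it, 60 mm wide (its y), 70 deep (x), wire box 48 high. Starts upright on the bench, its +x side roughly away from the robot. Origin: centre of its underside, z up. A rod rises from its -x side into a hook with a grey grip on top, 180 mm high in all. About 210 g, differing by up to a fifth; balanced under the hook.
- small_2: Small basket, the like of small_1: wire dip basket packed with capped vials that stay in it, 60 mm wide (its y), 70 deep (x), wire box 48 high. Starts upright on the bench, its +x side roughly away from the robot. Origin: centre of its underside, z up. A rod rises from its -x side into a hook with a grey grip on top, 180 mm high in all. About 210 g, differing by up to a fifth; balanced under the hook.
- large: Large basket: wire dip basket packed with capped vials that stay in it, 90 mm wide (its y), 90 deep (x), wire box 58 high. Starts upright on the bench, its +x side roughly away from the robot. Origin: centre of its underside, z up. A rod rises from its -x side into a hook with a grey grip on top, 180 mm high in all. About 420 g, differing by up to a fifth; balanced under the hook.
- wash_bottle: Bystander: clear plastic bottle, 64 mm across, 170 mm high, standing; origin at the centre of its underside.
- beaker: Bystander: glass beaker, 76 mm across, 95 mm high, standing; origin at the centre of its underside.
- vial_box: Bystander: cardboard vial box with a white lid, 84 x 84 x 63 mm; origin at the centre of its underside.
- small_1_hook (a point): Middle of the underside of the hook's level part, 130 mm above the basket's underside; rests on the bar's top when hung. The hook is an 8 mm steel rod: its stem stands at x = -22 mm (basket axes), it runs level to x = +22 mm and ends in a lip reaching 15 mm below this point. Mouth 36 mm wide inside, open downward and, below the lip, to the basket's +x side.
- small_1_grip (a point): Near the middle of the basket's grey plastic grip, 162 mm above its underside, straight over the hook point. The grip measures 16 mm (x) by 26 mm (y) and spans 136 to 180 mm above the underside.
- small_2_hook (a point): Middle of the underside of the hook's level part, 130 mm above the basket's underside; rests on the bar's top when hung. The hook is an 8 mm steel rod: its stem stands at x = -22 mm (basket axes), it runs level to x = +22 mm and ends in a lip reaching 15 mm below this point. Mouth 36 mm wide inside, open downward and, below the lip, to the basket's +x side.
- small_2_grip (a point): Near the middle of the basket's grey plastic grip, 162 mm above its underside, straight over the hook point. The grip measures 16 mm (x) by 26 mm (y) and spans 136 to 180 mm above the underside.
- large_hook (a point): Middle of the underside of the hook's level part, 130 mm above the basket's underside; rests on the bar's top when hung. The hook is an 8 mm steel rod: its stem stands at x = -22 mm (basket axes), it runs level to x = +22 mm and ends in a lip reaching 15 mm below this point. Mouth 36 mm wide inside, open downward and, below the lip, to the basket's +x side.
- large_grip (a point): Near the middle of the basket's grey plastic grip, 162 mm above its underside, straight over the hook point. The grip measures 16 mm (x) by 26 mm (y) and spans 136 to 180 mm above the underside.

How it is judged (in metres and radians):
On the way, in this order (a step that is already met when the one before it is completed fails the run):
1. a small basket hangs on the bar, let go, the large one and the other small one still standing on the bench (((((x of small_1_hook in the frame of bar_mid between -0.014 and 0.014 m and z of small_1_hook in the frame of bar_mid between -0.006 and 0.008 m and y of small_1_hook in the frame of bar_mid between 0.02 and 0.24 m and contact force between small_1 and the fingers below 0.1 N and angle between small_1's own z axis and vertical below 0.3 rad) or (x of small_1_hook in the frame of bar_mid between -0.014 and 0.014 m and z of small_1_hook in the frame of bar_mid between -0.006 and 0.008 m and y of small_1_hook in the frame of bar_mid between -0.24 and -0.02 m and contact force between small_1 and the fingers below 0.1 N and angle between small_1's own z axis and vertical below 0.3 rad)) and height (world z) of each of large, small_2 below 0.015 m) or (((x of small_2_hook in the frame of bar_mid between -0.014 and 0.014 m and z of small_2_hook in the frame of bar_mid between -0.006 and 0.008 m and y of small_2_hook in the frame of bar_mid between 0.02 and 0.24 m and contact force between small_2 and the fingers below 0.1 N and angle between small_2's own z axis and vertical below 0.3 rad) or (x of small_2_hook in the frame of bar_mid between -0.014 and 0.014 m and z of small_2_hook in the frame of bar_mid between -0.006 and 0.008 m and y of small_2_hook in the frame of bar_mid between -0.24 and -0.02 m and contact force between small_2 and the fingers below 0.1 N and angle between small_2's own z axis and vertical below 0.3 rad)) and height (world z) of each of large, small_1 below 0.015 m))), for 0.2 s.
2. one small basket and the large basket hang on opposite sides of the bar, let go, the other small one still standing on the bench (((((x of large_hook in the frame of bar_mid between -0.014 and 0.014 m and z of large_hook in the frame of bar_mid between -0.006 and 0.008 m and y of large_hook in the frame of bar_mid between 0.02 and 0.24 m and contact force between large and the fingers below 0.1 N and angle between large's own z axis and vertical below 0.3 rad) and (x of small_1_hook in the frame of bar_mid between -0.014 and 0.014 m and z of small_1_hook in the frame of bar_mid between -0.006 and 0.008 m and y of small_1_hook in the frame of bar_mid between -0.24 and -0.02 m and contact force between small_1 and the fingers below 0.1 N and angle between small_1's own z axis and vertical below 0.3 rad) and height (world z) of small_2 below 0.015 m) or ((x of large_hook in the frame of bar_mid between -0.014 and 0.014 m and z of large_hook in the frame of bar_mid between -0.006 and 0.008 m and y of large_hook in the frame of bar_mid between -0.24 and -0.02 m and contact force between large and the fingers below 0.1 N and angle between large's own z axis and vertical below 0.3 rad) and (x of small_1_hook in the frame of bar_mid between -0.014 and 0.014 m and z of small_1_hook in the frame of bar_mid between -0.006 and 0.008 m and y of small_1_hook in the frame of bar_mid between 0.02 and 0.24 m and contact force between small_1 and the fingers below 0.1 N and angle between small_1's own z axis and vertical below 0.3 rad) and height (world z) of small_2 below 0.015 m)) or (((x of large_hook in the frame of bar_mid between -0.014 and 0.014 m and z of large_hook in the frame of bar_mid between -0.006 and 0.008 m and y of large_hook in the frame of bar_mid between 0.02 and 0.24 m and contact force between large and the fingers below 0.1 N and angle between large's own z axis and vertical below 0.3 rad) and (x of small_2_hook in the frame of bar_mid between -0.014 and 0.014 m and z of small_2_hook in the frame of bar_mid between -0.006 and 0.008 m and y of small_2_hook in the frame of bar_mid between -0.24 and -0.02 m and contact force between small_2 and the fingers below 0.1 N and angle between small_2's own z axis and vertical below 0.3 rad) and height (world z) of small_1 below 0.015 m) or ((x of large_hook in the frame of bar_mid between -0.014 and 0.014 m and z of large_hook in the frame of bar_mid between -0.006 and 0.008 m and y of large_hook in the frame of bar_mid between -0.24 and -0.02 m and contact force between large and the fingers below 0.1 N and angle between large's own z axis and vertical below 0.3 rad) and (x of small_2_hook in the frame of bar_mid between -0.014 and 0.014 m and z of small_2_hook in the frame of bar_mid between -0.006 and 0.008 m and y of small_2_hook in the frame of bar_mid between 0.02 and 0.24 m and contact force between small_2 and the fingers below 0.1 N and angle between small_2's own z axis and vertical below 0.3 rad) and height (world z) of small_1 below 0.015 m)))), for 0.2 s.
3. all three baskets hang on the bar, let go, the two small ones opposite the large one ((((x of large_hook in the frame of bar_mid between -0.014 and 0.014 m and z of large_hook in the frame of bar_mid between -0.006 and 0.008 m and y of large_hook in the frame of bar_mid between 0.02 and 0.24 m and contact force between large and the fingers below 0.1 N and angle between large's own z axis and vertical below 0.3 rad) and (x of small_1_hook in the frame of bar_mid between -0.014 and 0.014 m and z of small_1_hook in the frame of bar_mid between -0.006 and 0.008 m and y of small_1_hook in the frame of bar_mid between -0.24 and -0.02 m and contact force between small_1 and the fingers below 0.1 N and angle between small_1's own z axis and vertical below 0.3 rad) and (x of small_2_hook in the frame of bar_mid between -0.014 and 0.014 m and z of small_2_hook in the frame of bar_mid between -0.006 and 0.008 m and y of small_2_hook in the frame of bar_mid between -0.24 and -0.02 m and contact force between small_2 and the fingers below 0.1 N and angle between small_2's own z axis and vertical below 0.3 rad)) or ((x of large_hook in the frame of bar_mid between -0.014 and 0.014 m and z of large_hook in the frame of bar_mid between -0.006 and 0.008 m and y of large_hook in the frame of bar_mid between -0.24 and -0.02 m and contact force between large and the fingers below 0.1 N and angle between large's own z axis and vertical below 0.3 rad) and (x of small_1_hook in the frame of bar_mid between -0.014 and 0.014 m and z of small_1_hook in the frame of bar_mid between -0.006 and 0.008 m and y of small_1_hook in the frame of bar_mid between 0.02 and 0.24 m and contact force between small_1 and the fingers below 0.1 N and angle between small_1's own z axis and vertical below 0.3 rad) and (x of small_2_hook in the frame of bar_mid between -0.014 and 0.014 m and z of small_2_hook in the frame of bar_mid between -0.006 and 0.008 m and y of small_2_hook in the frame of bar_mid between 0.02 and 0.24 m and contact force between small_2 and the fingers below 0.1 N and angle between small_2's own z axis and vertical below 0.3 rad)))), for 0.2 s.
At the end, for the whole second after the job is handed in: All three baskets hang by their hooks on the bar, let go and at rest (slower than 120 mm/s), the large one on one side of the pivot and both small ones on the other, and the bar is level within 0.04 rad (2.3 degrees) and still ((((x of large_hook in the frame of bar_mid between -0.014 and 0.014 m and z of large_hook in the frame of bar_mid between -0.006 and 0.008 m and y of large_hook in the frame of bar_mid between 0.02 and 0.24 m and contact force between large and the fingers below 0.1 N and angle between large's own z axis and vertical below 0.3 rad) and (x of small_1_hook in the frame of bar_mid between -0.014 and 0.014 m and z of small_1_hook in the frame of bar_mid between -0.006 and 0.008 m and y of small_1_hook in the frame of bar_mid between -0.24 and -0.02 m and contact force between small_1 and the fingers below 0.1 N and angle between small_1's own z axis and vertical below 0.3 rad) and (x of small_2_hook in the frame of bar_mid between -0.014 and 0.014 m and z of small_2_hook in the frame of bar_mid between -0.006 and 0.008 m and y of small_2_hook in the frame of bar_mid between -0.24 and -0.02 m and contact force between small_2 and the fingers below 0.1 N and angle between small_2's own z axis and vertical below 0.3 rad)) or ((x of large_hook in the frame of bar_mid between -0.014 and 0.014 m and z of large_hook in the frame of bar_mid between -0.006 and 0.008 m and y of large_hook in the frame of bar_mid between -0.24 and -0.02 m and contact force between large and the fingers below 0.1 N and angle between large's own z axis and vertical below 0.3 rad) and (x of small_1_hook in the frame of bar_mid between -0.014 and 0.014 m and z of small_1_hook in the frame of bar_mid between -0.006 and 0.008 m and y of small_1_hook in the frame of bar_mid between 0.02 and 0.24 m and contact force between small_1 and the fingers below 0.1 N and angle between small_1's own z axis and vertical below 0.3 rad) and (x of small_2_hook in the frame of bar_mid between -0.014 and 0.014 m and z of small_2_hook in the frame of bar_mid between -0.006 and 0.008 m and y of small_2_hook in the frame of bar_mid between 0.02 and 0.24 m and contact force between small_2 and the fingers below 0.1 N and angle between small_2's own z axis and vertical below 0.3 rad))) and value of joint carrier between -0.04 and 0.04 rad and velocity of joint carrier between -0.15 and 0.15 rad/s and linear speed of each of small_1, small_2, large below 0.12 m/s); the robot touches nothing.
It fails at once if the bar swings over freely or slams (faster than 1.4 rad/s) (velocity of joint carrier above 1.4 rad/s or velocity of joint carrier below -1.4 rad/s).
It fails at once if a basket is tipped over (more than 50 degrees) (angle between any of small_1, small_2, large's own z axis and vertical above 0.87 rad).
It fails at once if a bystander is moved by more than 30 mm or tipped (distance of any of wash_bottle, beaker, vial_box from where it was at the start of the episode above 0.03 m or angle between any of wash_bottle, beaker, vial_box's own z axis and vertical above 0.4 rad).
It also fails if it takes over 72 s, if anything falls off the work surface, if the arm or the gripper's body presses on something with over 40 N, if the wrist force passes 120 N, or if a joint passes its speed limit or range.

### The arm

A 6-joint arm with a two-finger parallel gripper is mounted at the origin on the work surface. World frame = base frame: x ahead of the robot, y to its left, z up, the work surface at z = 0. Lengths are in m, angles in degrees, forces in N, time in s.
With the tool pointing down it reaches from about 0.4 to 0.825 m from the base axis. Payload 7 kg.
Tool frame: the origin (TCP) lies at the very end of the fingers, on their centre line; the grasp point (between the pads) lies 19 mm behind it; z points along the fingers, y is the line along which they close (so a half turn about z gives the same grasp; the last joint's range is limited). The gripper opens to 88 mm and grips with 3 to 60 N. Pads are 19 mm wide; open, the fingers measure 130 mm over their backs; the gripper's body (78 mm by 193 mm) begins 47 mm behind the grasp point.
Start: joints at [-54.998, 20.546, 0.682, 0, -70.136, -16.507], TCP at [0.214, -0.64, 0.227] pointing down, gripper open.
Joint ranges: [-176.03, 176.03], [-82.01, 121.73], [-58.28, 71.71], [-173.87, 95.51], [-174.79, -0.11], [-173.66, 173.66]. Speed limits (degrees/s): [136.94, 136.94, 172.46, 180, 180, 180].

### API

Orientations are given as [roll, pitch, yaw] about the fixed x, y, z axes, in that order (R = Rz(yaw) Ry(pitch) Rx(roll)).
In Python, from plant import ctrl, viewer gives the robot as it stands.
- The arm moves only by the tool servo_tool, never from a script. Its argument "rows" is a list of rows, each a list of 6 numbers: the shift along the world's x, y, z in mm, then the turn, a rotation vector about the world's x, y, z in degrees. A call has 1 to 5 rows; each row shifts and turns the commanded pose from where the row before left it; what a row does not reach is not made up. A row lasts 1/12 s, in which the tool goes at most 41.7 mm and 7.16 degrees, less where a joint would pass 70% of its speed; a pose out of reach is approached as far as the arm can. A call is refused whole if a number of a shift passes 41.7 or a number of a turn 7.16, either way. A call with a gripper value outside its range is refused whole. "fingers" is the finger opening in mm, from 0 to 87.6, set as the call begins (left out, the last holds). The fingers move at their own pace and stop on an object; the grip force is fixed at half the most. Time passes only in rows, so rows that do not move let the fingers close. It gives the time, the measured TCP pose, the force and the opening at its end, in the units of the state.
- ctrl.get_obs(): the state, without advancing time (a new reading comes with each control period).
- viewer.snapshot(name): name is "scene" or "top" or "wrist"; returns (picture, depth): 400x640x3 uint8, red, green, blue; 400x640 float32, m along the optical axis (not along the pixel's ray), 0 where there is no reading.
- viewer.calibration(name): a dict with "fx", "fy", "cx", "cy" (pixels), "k1" (the pictures are not rectified: a ray, as slopes to the right and down, at radius r is drawn at 1 + k1 r^2 times it, then the intrinsics apply), "origin" and "rotation" of the camera in the world. Camera axes: x right, y up, looking along -z (the intrinsics and any distortion apply to the point x, -y, -z); pixel columns grow to the right and rows downward; lengths in m; the calibration is good to about 2 mm. A picture is of the moment at which its call begins: read the wrist's pose just before it. calibration takes no time and is no camera call; for the wrist camera it gives the pose at the moment of the call.
- ctrl.close_job(): hands the job in, once; it reports no verdict.
The state is a dict: "clock": time; "joint_pos": joint angles; "qvel": joint speeds; "tau": joint torques, N m; "tool_pos": TCP position; "orientation": TCP orientation; "force": force on the tool from outside, world axes, zero at the start; "moment": the same for the moment, N m; "opening": finger opening in m.
Only numpy, scipy, OpenCV 4.12 (cv2) and the standard library are available. Lean on these libraries where they do the work, as an engineer would, in place of code of your own. Each camera call takes 0.05 s, during which the arm holds its last target. There are 200 camera calls.

## Working session

There is one attempt and no reset: what is moved stays moved. The work goes in short steps, Python scripts to look and compute and a tool call to move; the robot and the scene stay as the last step left them, time stands still between calls to the robot, and variables do not carry over. Pictures are saved under pics/ and viewed, on a budget of 10 in all, crops included, one or two more only if the job needs it, and the job is handed in when it is done.

Besides the shell and the picture viewer there is one more tool, called after ">>>" as name(argument=value, ...), one argument or row to a line, values as JSON. servo_tool: Moves the arm, as the interface text tells. Its arguments: {"type":"object","properties":{"rows":{"type":"array","items":{"type":"array","items":{"type":"number"}}},"fingers":{"type":"number"}},"required":["rows"]}

```bash
mkdir -p pics; cat > h.py <<'E'
import numpy as np, cv2
from plant import ctrl, viewer
def cloud(name):
    c=viewer.calibration(name); p,d=viewer.snapshot(name)
    v,u=np.mgrid[0:400,0:640]
    K=np.array([[c['fx'],0,c['cx']],[0,c['fy'],c['cy']],[0,0,1]],float)
    r=cv2.undistortPoints(np.stack([u,v],-1).reshape(-1,1,2).astype(float),K,np.array([c['k1'],0,0,0.])).reshape(400,640,2)
    P=np.stack([r[...,0]*d,-r[...,1]*d,-d],-1)@np.array(c['rotation']).T+np.array(c['origin'])
    P[d==0]=np.nan
    return p,d,P
def save(n,p): cv2.imwrite(f'pics/{n}.png',p[...,::-1])
E
python3 - <<'E'
from h import *
for n in('scene','top'):
    p,d,P=cloud(n); save(n,p); np.savez(n,p=p,P=P)
    c=viewer.calibration(n); print(n,c['origin'],c['rotation'],c['fx'],c['k1'])
save('both',np.vstack([cv2.resize(np.load(n+'.npz')['p'],(480,300)) for n in('scene','top')]))
print(ctrl.get_obs())
E
```

```text
Traceback (most recent call last):
  File "h.py", line 8, in cloud
    P=np.stack([r[...,0]*d,-r[...,1]*d,-d],-1)@np.array(c['rotation']).T+np.array(c['origin'])
      ~~~~~~~~~~~~~~~~~~~~~~~~~~~~~~~~~~~~~~~~~~~~~~~~~~~~~~~~~~~~~~~~~~^~~~~~~~~~~~~~~~~~~~~~
ValueError: operands could not be broadcast together with shapes (400,640) (3,)
```

```bash
sed -i "s/np.array(c\['rotation'\]).T/R.from_euler('xyz',c['rotation'],degrees=True).as_matrix().T/; 1a from scipy.spatial.transform import Rotation as R" h.py
python3 - <<'E'
from h import *
for n in('scene','top'):
    p,d,P=cloud(n); save(n,p); np.savez(n,p=p,P=P)
    c=viewer.calibration(n); print(n,c)
print(ctrl.get_obs())
E
```

```text
scene {'fx': 456.1335083504311, 'fy': 456.1335083504311, 'cx': 326.4699761609125, 'cy': 199.6179756683889, 'k1': -0.09531004335933002, 'origin': array([1.11590118, 1.03492677, 1.04163925]), 'rotation': array([ 53.31233051,   0.73150728, 150.35440675])}
top {'fx': 442.66540148648807, 'fy': 442.66540148648807, 'cx': 316.8162457697644, 'cy': 199.6613530193618, 'k1': -0.004439631952116878, 'origin': array([ 0.49421967, -0.00138508,  1.36570501]), 'rotation': array([  1.9552169 ,   0.15311599, -89.87046746])}
{'clock': 0.15, 'joint_pos': array([-5.49979284e+01,  2.05811257e+01,  6.46685531e-01, -1.17385596e-02,
       -7.01356005e+01, -1.65076304e+01]), 'qvel': array([-0.11280788, -0.06200007,  0.21738867,  0.03608746,  0.0893413 ,
       -0.00265415]), 'tau': array([-2.34066742e-03, -5.83274209e+01,  2.93288326e+01,  7.00113505e+00,
        8.78162042e-03, -1.38455357e-04]), 'tool_pos': array([ 0.21397562, -0.63981418,  0.2258635 ]), 'orientation': array([ 1.79929710e+02, -9.32127494e-03, -1.61509549e+02]), 'force': array([-0.11831202,  0.219245  , -0.15432239]), 'moment': array([-0.0497687 , -0.01380165,  0.01511875]), 'opening': 0.08767910034378507}
```

View pics/scene.png

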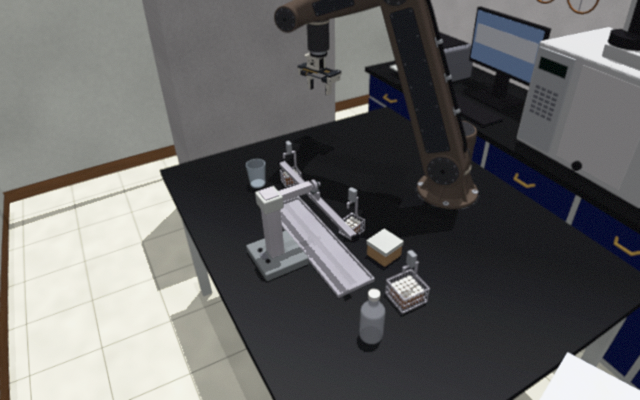

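View pics/top.png

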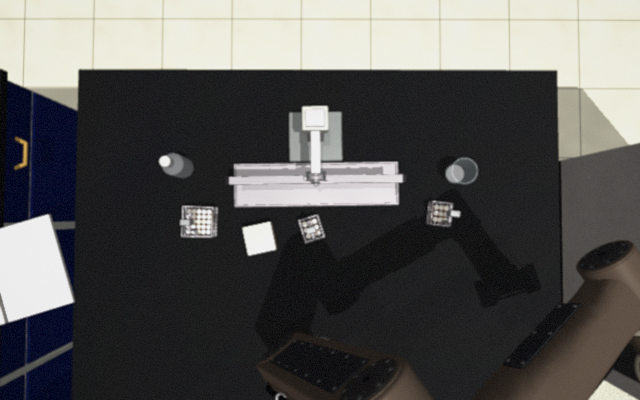

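```bash
python3 - <<'E'
from h import *
t=np.load('top.npz');P=t['P'];s=np.load('scene.npz')['P']
def reg(Q,c,r,z0,z1):
    q=Q.reshape(-1,3); m=(np.hypot(q[:,0]-c[0],q[:,1]-c[1])<r)&(q[:,2]>z0)&(q[:,2]<z1); return q[m]
for n,uv in dict(L=(199,222),M=(312,228),Rr=(440,213),bottle=(168,162),beaker=(462,171),box=(258,238)).items():
    c=P[uv[1],uv[0]]; print(n,'seed',c.round(3))
    for Q,w in((P,'top'),(s,'scene')):
        g=reg(Q,c,.07,.14,.2); b=reg(Q,c,.085,.02,.062)
        if len(g)>3: print('  ',w,'grip n',len(g),g.mean(0).round(4),np.ptp(g,axis=0).round(3),g[:,2].max().round(3), cv2.minAreaRect((g[g[:,2]>.165][:,:2]*1000).astype(np.float32)) if (g[:,2]>.165).sum()>3 else '')
        if len(b)>3: print('  ',w,'box n',len(b),cv2.minAreaRect((b[:,:2]*1000).astype(np.float32)),np.percentile(b[:,2],95).round(3))
# bar
for Q,w in((P,'top'),(s,'scene')):
    q=Q.reshape(-1,3);
    for a,b in((.19,.217),):
        k=q[(q[:,2]>a)&(q[:,2]<b)&(q[:,0]>.45)&(q[:,0]<.65)&(abs(q[:,1])<.35)]
        r=cv2.minAreaRect((k[:,:2]*1000).astype(np.float32));print(w,'bar',len(k),r,k[:,2].mean(),np.polyfit(k[:,1],k[:,2],1),np.polyfit(k[:,1],k[:,0],1))
    k=q[(q[:,2]>.24)&(q[:,2]<.27)&(abs(q[:,1])<.1)&(q[:,0]>.4)]
    print(w,'jib',len(k),k.mean(0),k.min(0),k.max(0),np.polyfit(k[:,0],k[:,1],1))
E
```

```text
L seed [0.472 0.355 0.039]
   top grip n 82 [0.4751 0.3537 0.172 ] [0.041 0.026 0.044] 0.184 ((475.3513488769531, 356.69744873046875), (25.394983291625977, 13.468062400817871), 89.99729919433594)
   top box n 701 ((474.8902587890625, 358.0025329589844), (92.8448486328125, 89.53011322021484), 89.3672866821289) 0.059
   scene grip n 129 [0.4768 0.3595 0.165 ] [0.045 0.03  0.044] 0.184 ((474.3378601074219, 358.6299133300781), (29.748252868652344, 19.63216209411621), 84.74267578125)
   scene box n 837 ((473.7673645019531, 355.76202392578125), (91.93458557128906, 95.00543975830078), 88.310791015625) 0.059
M seed [0.459 0.015 0.18 ]
   top grip n 64 [0.4548 0.0196 0.1762] [0.039 0.027 0.044] 0.184 ((454.49920654296875, 19.501544952392578), (15.145374298095703, 25.56231689453125), 18.454387664794922)
   top box n 229 ((454.40582275390625, 20.297218322753906), (71.73042297363281, 60.39988708496094), 18.567214965820312) 0.051
   scene grip n 106 [0.4559 0.0218 0.1635] [0.027 0.03  0.043] 0.184 ((454.68035888671875, 20.380332946777344), (22.652076721191406, 28.63778305053711), 3.49198150634765
[... 1880 characters left out ...]
.4029769897461), 13.554564476013184) 0.062
top bar 1291 ((588.4496459960938, 6.593505859375), (23.25911521911621, 473.84991455078125), 1.024708867073059) 0.19991519256340642 [0.00355567 0.19989158] [-0.01684688  0.58867953]
top jib 1118 [0.69800545 0.00753903 0.25686118] [ 0.56979897 -0.02376453  0.24001899] [0.76883859 0.03958116 0.26988826] [ 0.01136999 -0.00039729]
scene bar 691 ((588.4881591796875, 4.9281005859375), (25.605512619018555, 478.8855895996094), 1.008567214012146) 0.1994781690610618 [0.00085135 0.19944312] [-0.01445394  0.59018726]
scene jib 684 [0.70194378 0.01406914 0.25414694] [ 0.57067183 -0.02926058  0.24002878] [0.77112501 0.0423618  0.26783826] [ 0.06048541 -0.02838822]
```

>>> servo_tool(
  rows=[
    [28.6,27.3,0,0,0,-2.5],
    [28.6,27.3,0,0,0,-2.5],
    [28.6,27.3,0,0,0,-2.5],
    [28.6,27.3,0,0,0,-2.5],
    [28.6,27.3,0,0,0,-2.5],
  ],
  fingers=70,
)

```text
clock: 0.57
tool_pos: [0.3579, -0.5021, 0.2263]
orientation: [180.0, -0.0, -174.2]
force: [1.4, -0.9, 0.3]
opening: 0.0704
```

>>> servo_tool(
  rows=[
    [28.6,27.3,0,0,0,-2.4],
    [28.6,27.3,0,0,0,-2.4],
    [28.6,27.3,0,0,0,-2.4],
    [28.6,27.3,0,0,0,-2.4],
    [28.6,27.3,0,0,0,-2.4],
  ],
)

```text
clock: 0.98
tool_pos: [0.5011, -0.3654, 0.2265]
orientation: [180.0, -0.0, 173.9]
force: [1.0, -1.7, -0.2]
opening: 0.0697
```

>>> servo_tool(
  rows=[
    [0,0,0,0,0,0],
    [0,0,0,0,0,0],
  ],
)

```text
clock: 1.15
tool_pos: [0.5015, -0.3653, 0.2261]
orientation: [180.0, -0.0, 174.2]
force: [-1.3, -1.1, -0.2]
opening: 0.0706
```

>>> servo_tool(
  rows=[
    [-0.8,-0.6,-25,0,0,0],
    [-0.8,-0.6,-25,0,0,0],
    [0,0,-18,0,0,0],
    [0,0,-11,0,0,0],
    [0,0,0,0,0,0],
  ],
)

```text
clock: 1.57
tool_pos: [0.4964, -0.3684, 0.1449]
orientation: [179.9, -0.3, 173.9]
force: [-0.6, 0.1, -0.2]
opening: 0.0697
```

>>> servo_tool(
  rows=[
    [0,0,0,0,0,0],
    [0,0,0,0,0,0],
    [0,0,0,0,0,0],
    [0,0,0,0,0,0],
    [0,0,0,0,0,0],
  ],
  fingers=0,
)

```text
clock: 1.98
tool_pos: [0.4989, -0.3685, 0.1485]
orientation: [-180.0, 0.1, 174.0]
force: [-1.1, 0.3, -0.0]
opening: 0.0424
```

>>> servo_tool(
  rows=[
    [0,0,15,0,0,0],
    [0,0,25,0,0,0],
    [0,0,25,0,0,0],
    [0,0,25,0,0,0],
    [0,0,10,0,0,0],
  ],
)

```text
clock: 2.4
tool_pos: [0.4997, -0.3691, 0.252]
orientation: [-179.9, 0.3, 174.0]
force: [0.8, -0.3, 0.8]
opening: 0.0088
```

>>> servo_tool(
  rows=[
    [0,0,0,0,0,0],
    [0,0,0,0,0,0],
    [0,0,0,0,0,0],
  ],
)

```text
clock: 2.65
tool_pos: [0.498, -0.3679, 0.2465]
orientation: [180.0, -0.1, 174.0]
force: [0.0, -0.5, -0.3]
opening: 0.0002
```

```bash
cat >> h.py <<'E'
def grips(*seeds,r=.06,src='scene',zr=(.14,.2)):
    p,d,P=cloud(src); q=P.reshape(-1,3)
    for c in seeds:
        m=(np.hypot(q[:,0]-c[0],q[:,1]-c[1])<r)
        g=q[m&(q[:,2]>zr[0])&(q[:,2]<zr[1])]; b=q[m&(q[:,2]>.02)&(q[:,2]<.05)]
        print(c,'grip',len(g),*( (((g.max(0)+g.min(0))/2).round(4), np.ptp(g,axis=0).round(3),g[:,2].max().round(3)) if len(g) else ()),'box',cv2.minAreaRect((b[:,:2]*1000).astype(np.float32)) if len(b)>5 else '')
    return p,P
E
python3 - <<'E'
from h import *
p,P=grips((.5,-.367)); save('s2',p[100:260,200:440])
E
```

```text
(0.5, -0.367) grip 64 [ 0.4967 -0.3688  0.1619] [0.026 0.032 0.043] 0.183 box ((497.6283874511719, -369.76409912109375), (68.70487976074219, 71.95095825195312), 83.65666198730469)
```

>>> servo_tool(
  rows=[
    [0,0,0,0,0,0],
    [0,0,0,0,0,0],
    [0,0,0,0,0,0],
    [0,0,0,0,0,0],
    [0,0,0,0,0,0],
  ],
  fingers=46,
)

```text
clock: 3.12
tool_pos: [0.4985, -0.3683, 0.2473]
orientation: [180.0, -0.0, 174.0]
force: [0.3, 0.3, 0.7]
opening: 0.028
```

>>> servo_tool(
  rows=[
    [0.7,0.5,0,0,0,0],
    [0.7,0.5,0,0,0,0],
    [0,0,0,0,0,0],
    [0,0,-25,0,0,0],
    [0,0,-30,0,0,0],
  ],
)

```text
clock: 3.53
tool_pos: [0.5015, -0.3681, 0.1946]
orientation: [-179.9, 0.3, 174.0]
force: [-0.1, -0.5, -0.9]
opening: 0.0456
```

>>> servo_tool(
  rows=[
    [0,0,-25,0,0,0],
    [0,0,-14,0,0,0],
    [0,0,-5,0,0,0],
    [0,0,0,0,0,0],
  ],
)

```text
clock: 3.87
tool_pos: [0.4993, -0.3671, 0.1473]
orientation: [180.0, -0.1, 174.0]
force: [-0.9, -0.2, -0.4]
opening: 0.046
```

>>> servo_tool(
  rows=[
    [0,0,0,0,0,0],
    [0,0,0,0,0,0],
    [0,0,0,0,0,0],
    [0,0,0,0,0,0],
    [0,0,0,0,0,0],
  ],
  fingers=0,
)

```text
clock: 4.28
tool_pos: [0.5004, -0.3677, 0.1496]
orientation: [-180.0, 0.1, 174.0]
force: [-0.5, 0.1, 3.9]
opening: 0.0259
```

>>> servo_tool(
  rows=[
    [0,0,0,0,0,0],
    [0,0,0,0,0,0],
  ],
)

```text
clock: 4.45
tool_pos: [0.5004, -0.3677, 0.1496]
orientation: [-180.0, 0.1, 174.0]
force: [-0.3, 0.0, 5.4]
opening: 0.0259
```

>>> servo_tool(
  rows=[
    [0,0,10,0,0,0],
    [0,0,25,0,0,0],
    [0,0,30,0,0,0],
    [0,0,30,0,0,0],
    [0,0,11,0,0,0],
  ],
)

```text
clock: 4.87
tool_pos: [0.5009, -0.3681, 0.2594]
orientation: [-179.9, 0.3, 174.0]
force: [1.1, 0.0, -0.3]
opening: 0.0254
```

>>> servo_tool(
  rows=[
    [0,0,0,0,0,0],
    [0,0,0,0,0,0],
    [0,0,0,0,0,0],
    [0,0,0,0,0,0],
  ],
)

```text
clock: 5.2
tool_pos: [0.4991, -0.3668, 0.2527]
orientation: [179.9, -0.2, 174.0]
force: [-1.2, 0.5, -2.5]
opening: 0.0257
```

```bash
python3 - <<'E'
from h import *
o=ctrl.get_obs(); print(o['tool_pos'],o['force'],o['moment'])
p,P=grips((.5,-.367),zr=(.2,.29)); o=ctrl.get_obs();print(o['force'])
E
```

```text
[ 0.49905332 -0.36681564  0.25267865] [-1.15315055  0.54026544 -2.51004825] [-0.02013536 -0.02107967 -0.03202673]
(0.5, -0.367) grip 124 [ 0.497  -0.3652  0.2469] [0.051 0.068 0.085] 0.289 box 
[ 0.5873903   0.16071635 -2.1510199 ]
```

>>> servo_tool(
  rows=[
    [0,20,0,0,0,1.4],
    [0,38,0,0,0,1.4],
    [0,40,0,0,0,1.4],
    [0,40,0,0,0,1.4],
    [0,36,0,0,0,1.4],
  ],
)

```text
clock: 5.67
tool_pos: [0.499, -0.1916, 0.2535]
orientation: [180.0, -0.1, -179.0]
force: [0.9, 0.7, -2.5]
opening: 0.0257
```

>>> servo_tool(
  rows=[
    [0,19,0,0,0,0],
    [0,0,3,0,0,0],
    [0,0,0,0,0,0],
    [0,0,0,0,0,0],
  ],
)

```text
clock: 6.0
tool_pos: [0.4999, -0.1744, 0.2572]
orientation: [-180.0, -0.0, -179.0]
force: [0.2, -1.2, -1.4]
opening: 0.0258
```

>>> servo_tool(
  rows=[
    [15,0,0,0,0,0],
    [25,0,0,0,0,0],
    [25,0,0,0,0,0],
    [18,0,0,0,0,0],
    [8,0,0,0,0,0],
  ],
)

```text
clock: 6.42
tool_pos: [0.5926, -0.1756, 0.2559]
orientation: [-180.0, -0.1, -179.1]
force: [-0.7, -0.6, -2.1]
opening: 0.0258
```

>>> servo_tool(
  rows=[
    [0,0,0,0,0,0],
    [0,0,0,0,0,0],
    [0,0,0,0,0,0],
    [0,0,0,0,0,0],
    [0,0,0,0,0,0],
  ],
)

```text
clock: 6.83
tool_pos: [0.5903, -0.1745, 0.258]
orientation: [180.0, 0.0, -179.0]
force: [-0.2, -0.6, -1.9]
opening: 0.0262
```

```bash
python3 - <<'E'
from h import *
o=ctrl.get_obs(); print(o['tool_pos'],o['orientation'],o['force'])
p,d,P=cloud('scene'); save('s3',cv2.resize(p[120:290,230:430],None,fx=3,fy=3)); o=ctrl.get_obs();print(o['force'])
E
```

```text
[ 0.59029806 -0.17451522  0.25800595] [ 1.79998344e+02  3.12034878e-02 -1.79019900e+02] [-0.21393343 -0.60055149 -1.85803189]
[ 0.70932995 -0.35682133 -0.84553346]
```

View pics/s3.png

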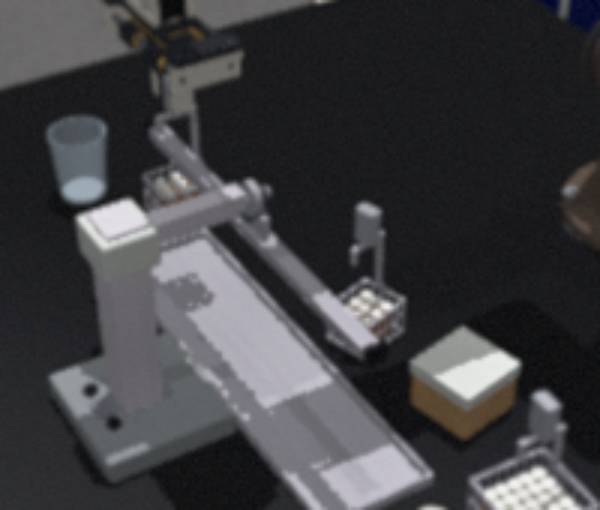

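>>> servo_tool(
  rows=[
    [1,0,-10,0,0,0],
    [0,0,-12,0,0,0],
    [0,0,-8,0,0,0],
    [0,0,-5,0,0,0],
    [0,0,-4,0,0,0],
  ],
)

```text
clock: 7.3
tool_pos: [0.5916, -0.1743, 0.2176]
orientation: [180.0, -0.1, -179.0]
force: [-0.5, 0.3, -1.1]
opening: 0.0263
```

>>> servo_tool(
  rows=[
    [0,0,-4,0,0,0],
    [0,0,-4,0,0,0],
    [0,0,-4,0,0,0],
    [0,0,-4,0,0,0],
    [0,0,-4,0,0,0],
  ],
)

```text
clock: 7.72
tool_pos: [0.592, -0.1743, 0.1983]
orientation: [-180.0, 0.0, -179.0]
force: [0.6, 0.5, -2.2]
opening: 0.0253
```

>>> servo_tool(
  rows=[
    [0,0,-4,0,0,0],
    [0,0,-3,0,0,0],
    [0,0,-3,0,0,0],
    [0,0,-2,0,0,0],
    [0,0,0,0,0,0],
  ],
)

```text
clock: 8.13
tool_pos: [0.5917, -0.1743, 0.186]
orientation: [180.0, -0.0, -179.0]
force: [-0.2, -1.0, -1.5]
opening: 0.0256
```

```bash
cat >> h.py <<'E'
C=np.array([.5885,.0065,.2])
def bar(P,lo=.05,hi=.235,side=0,w=.012,show=1):
    """points on the bar's top: y_bar,z fit"""
    q=P.reshape(-1,3); yb=q[:,1]-C[1]; xb=q[:,0]-C[0]+.0168*yb
    out=[]
    for a in np.arange(-.23,.23,.02):
        m=(yb>a)&(yb<a+.02)&(abs(xb)<w)&(q[:,2]>.13)&(q[:,2]<.27)
        if m.sum()>4: out.append((a+.01,np.median(q[m,2]),m.sum()))
    if show:
        for o in out: print('%.2f %.4f %d'%o,end=' | ')
        print()
    return np.array(out)
E
python3 - <<'E'
from h import *
o=ctrl.get_obs(); print(o['tool_pos'],o['force'])
p,d,P=cloud('scene'); bar(P)
E
```

```text
[ 0.5916562 -0.1743111  0.1859792] [-0.24068045 -0.97837133 -1.53324867]
-0.22 0.1604 30 | -0.20 0.1975 35 | -0.18 0.1765 43 | -0.16 0.1921 58 | -0.14 0.1740 27 | -0.12 0.1765 16 | -0.10 0.2599 36 | -0.04 0.1828 5 | -0.02 0.1949 22 | -0.00 0.2372 64 | 0.02 0.2216 72 | 0.04 0.2084 37 | 0.06 0.2104 36 | 0.08 0.2138 29 | 0.10 0.2166 37 | 0.12 0.2219 32 | 0.14 0.2249 38 | 0.16 0.2295 38 | 0.18 0.2321 36 | 0.20 0.2364 44 | 0.22 0.2398 29 |
```

>>> servo_tool(
  rows=[
    [0,0,-2,0,0,0],
    [0,0,-2,0,0,0],
    [0,0,-1,0,0,0],
    [0,0,0,0,0,0],
    [0,0,0,0,0,0],
  ],
)

```text
clock: 8.6
tool_pos: [0.5922, -0.1743, 0.1827]
orientation: [-180.0, 0.1, -179.0]
force: [-2.0, 1.4, 5.5]
opening: 0.0255
```

```bash
python3 - <<'E'
from h import *
o=ctrl.get_obs(); print(o['tool_pos'],o['force'])
p,d,P=cloud('scene'); b=bar(P,show=0); b=b[b[:,0]>.045]; print(np.polyfit(b[:,0],b[:,1],1)); print(ctrl.get_obs()['force'])
E
```

```text
[ 0.59222349 -0.17434576  0.18271331] [-2.04107331  1.4121048   5.46481569]
[0.2017593  0.19901645]
[-1.7610656   1.25810195  5.82519214]
```

>>> servo_tool(
  rows=[
    [0,0,1,0,0,0],
    [0,0,0,0,0,0],
    [0,0,0,0,0,0],
    [0,0,0,0,0,0],
    [0,0,0,0,0,0],
  ],
  fingers=46,
)

```text
clock: 9.07
tool_pos: [0.5919, -0.1744, 0.1824]
orientation: [180.0, -0.0, -179.0]
force: [-0.6, 0.0, 0.2]
opening: 0.0454
```

>>> servo_tool(
  rows=[
    [0,0,3,0,0,0],
    [0,0,20,0,0,0],
    [0,0,30,0,0,0],
    [0,0,30,0,0,0],
    [0,0,20,0,0,0],
  ],
)

```text
clock: 9.48
tool_pos: [0.5925, -0.1747, 0.2888]
orientation: [-179.9, 0.2, -179.0]
force: [1.2, -0.2, 1.4]
opening: 0.0455
```

```bash
python3 - <<'E'
from h import *
o=ctrl.get_obs(); print(o['tool_pos'],o['force'])
p,P=grips((.5915,-.174),zr=(.172,.22)); b=bar(P); save('s4',cv2.resize(p[120:290,230:430],None,fx=3,fy=3))
E
```

```text
[ 0.5925366  -0.17470174  0.28881698] [ 1.24687115 -0.15468085  1.35529689]
(0.5915, -0.174) grip 100 [ 0.5854 -0.1537  0.1947] [0.033 0.073 0.045] 0.217 box ((591.4586181640625, -157.31365966796875), (43.11255645751953, 75.40509796142578), 75.2430419921875)
-0.22 0.1568 28 | -0.20 0.1590 11 | -0.18 0.1868 67 | -0.16 0.1795 52 | -0.14 0.1706 22 | -0.12 0.1754 17 | -0.04 0.1864 6 | -0.02 0.1952 22 | -0.00 0.2352 63 | 0.02 0.2232 72 | 0.04 0.2081 40 | 0.06 0.2111 30 | 0.08 0.2154 32 | 0.10 0.2193 34 | 0.12 0.2223 33 | 0.14 0.2271 36 | 0.16 0.2314 40 | 0.18 0.2352 37 | 0.20 0.2393 38 | 0.22 0.2428 30 |
```

View pics/s4.png

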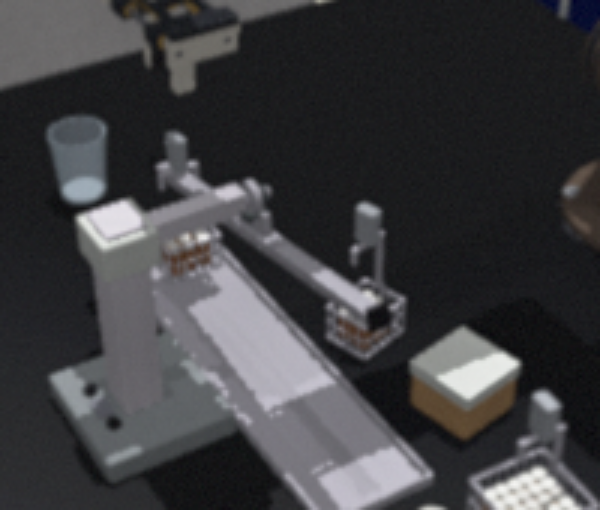

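>>> servo_tool(
  rows=[
    [-23.5,30,0,0,0,0],
    [-23.5,30,0,0,0,0],
    [-23.5,30,0,0,0,0],
    [-23.5,30,0,0,0,0],
    [-23.5,30,0,0,0,-1],
  ],
)

```text
clock: 9.95
tool_pos: [0.4731, -0.0235, 0.2854]
orientation: [180.0, 0.0, 180.0]
force: [0.3, 2.3, 0.7]
opening: 0.0455
```

>>> servo_tool(
  rows=[
    [0,38.2,0,0,0,0],
    [0,38.2,0,0,0,0],
    [0,38.2,0,0,0,0],
    [0,38.2,0,0,0,0],
    [0,38.2,0,0,0,0],
  ],
)

```text
clock: 10.37
tool_pos: [0.4738, 0.1685, 0.286]
orientation: [180.0, 0.0, -180.0]
force: [1.2, -0.3, 0.4]
opening: 0.0462
```

>>> servo_tool(
  rows=[
    [0,38.2,0,0,0,0],
    [0,38.2,0,0,0,0],
    [0,38.2,0,0,0,0],
    [0,38.2,-15,0,0,0],
    [0,38.2,-15,0,0,0],
  ],
)

```text
clock: 10.78
tool_pos: [0.4744, 0.36, 0.2562]
orientation: [179.9, 0.1, -180.0]
force: [0.2, -0.5, 0.2]
opening: 0.0458
```

>>> servo_tool(
  rows=[
    [0,0,-30,0,0,0],
    [0,0,0,0,0,0],
    [0,0,0,0,0,0],
    [0,0,0,0,0,0],
  ],
)

```text
clock: 11.12
tool_pos: [0.475, 0.3574, 0.2269]
orientation: [180.0, 0.1, 180.0]
force: [0.6, -0.3, 0.9]
opening: 0.0459
```

>>> servo_tool(
  rows=[
    [0,0,-20,0,0,0],
    [0,0,-28,0,0,0],
    [0,0,-20,0,0,0],
    [0,0,-10,0,0,0],
    [0,0,0,0,0,0],
  ],
)

```text
clock: 11.53
tool_pos: [0.4744, 0.3566, 0.1473]
orientation: [-179.9, -0.0, 179.9]
force: [-0.4, -1.1, -0.8]
opening: 0.0462
```

>>> servo_tool(
  rows=[
    [0,0,0,0,0,0],
    [0,0,0,0,0,0],
    [0,0,0,0,0,0],
    [0,0,0,0,0,0],
    [0,0,0,0,0,0],
  ],
  fingers=0,
)

```text
clock: 11.95
tool_pos: [0.4748, 0.3579, 0.1487]
orientation: [179.9, 0.1, -180.0]
force: [-0.9, -1.5, 3.9]
opening: 0.0254
```

>>> servo_tool(
  rows=[
    [0,0,0,0,0,0],
    [0,0,0,0,0,0],
  ],
)

```text
clock: 12.12
tool_pos: [0.4748, 0.3579, 0.1487]
orientation: [180.0, 0.1, -180.0]
force: [-0.9, -2.6, 6.2]
opening: 0.0258
```

>>> servo_tool(
  rows=[
    [0,0,10,0,0,0],
    [0,0,28,0,0,0],
    [0,0,35,0,0,0],
    [0,0,35,0,0,0],
    [0,0,20,0,0,0],
  ],
)

```text
clock: 12.53
tool_pos: [0.475, 0.3583, 0.2798]
orientation: [179.9, 0.1, -180.0]
force: [0.2, 0.4, -3.4]
opening: 0.0257
```

>>> servo_tool(
  rows=[
    [0,0,0,0,0,0],
    [0,0,0,0,0,0],
    [0,0,0,0,0,0],
    [0,0,0,0,0,0],
    [0,0,0,0,0,0],
  ],
)

```text
clock: 12.95
tool_pos: [0.4738, 0.3572, 0.2738]
orientation: [-179.9, -0.1, 180.0]
force: [-0.3, -0.2, -4.1]
opening: 0.0259
```

```bash
python3 - <<'E'
from h import *
o=ctrl.get_obs(); print(o['tool_pos'],o['force'],o['moment'])
p,P=grips((.475,.357),zr=(.27,.31)); print(ctrl.get_obs()['force'])
p,P=grips((.4545,.02)); print(ctrl.get_obs()['force'])
E
```

```text
[0.47382297 0.35717043 0.2738334 ] [-0.27614547 -0.19849274 -4.11584534] [-0.00965537 -0.05368204 -0.00959311]
(0.475, 0.357) grip 214 [0.4742 0.3599 0.2901] [0.024 0.064 0.04 ] 0.31 box 
[-0.3235294  -0.04806532 -4.31849419]
(0.4545, 0.02) grip 107 [0.4537 0.0182 0.1628] [0.024 0.032 0.045] 0.185 box ((452.9444274902344, 17.803817749023438), (73.57186126708984, 65.47559356689453), 17.902854919433594)
[-0.02529937 -0.26917098 -4.3891415 ]
```

>>> servo_tool(
  rows=[
    [0,-20,0,0,0,1],
    [0,-38,0,0,0,0],
    [0,-40,0,0,0,0],
    [0,-40,0,0,0,0],
    [0,-38,0,0,0,0],
  ],
)

```text
clock: 13.47
tool_pos: [0.4738, 0.1798, 0.2751]
orientation: [-180.0, -0.0, -179.0]
force: [0.9, 0.2, -3.0]
opening: 0.0256
```

>>> servo_tool(
  rows=[
    [0,-25,0,0,0,0],
    [0,-10,0,0,0,0],
    [0,0,0,0,0,0],
    [15,0,0,0,0,0],
    [25,0,0,0,0,0],
  ],
)

```text
clock: 13.88
tool_pos: [0.5137, 0.1471, 0.2762]
orientation: [179.9, 0.0, -179.0]
force: [-0.6, 1.0, -4.3]
opening: 0.0258
```

>>> servo_tool(
  rows=[
    [27,0,0,0,0,0],
    [22,0,0,0,0,0],
    [14,0,0,0,0,0],
    [8,0,0,0,0,0],
    [0,0,0,0,0,0],
  ],
)

```text
clock: 14.3
tool_pos: [0.5866, 0.1473, 0.2742]
orientation: [-179.9, -0.1, -179.0]
force: [0.6, -0.6, -5.3]
opening: 0.0259
```

>>> servo_tool(
  rows=[
    [0,0,0,0,0,0],
    [0,0,0,0,0,0],
    [0,0,0,0,0,0],
    [0,0,0,0,0,0],
    [0,0,0,0,0,0],
  ],
)

```text
clock: 14.72
tool_pos: [0.585, 0.1468, 0.2761]
orientation: [180.0, 0.0, -179.0]
force: [0.8, -0.3, -3.8]
opening: 0.0259
```

```bash
python3 - <<'E'
from h import *
o=ctrl.get_obs(); print(o['tool_pos'],o['orientation'],o['force'])
p,P=grips((.586,.1465),zr=(.27,.31)); bar(P); print(ctrl.get_obs()['force'])
E
```

```text
[0.58499173 0.14681396 0.27607491] [ 1.79974432e+02  3.68896177e-02 -1.78983297e+02] [ 0.75797666 -0.31838524 -3.82642748]
(0.586, 0.1465) grip 128 [0.5859 0.1484 0.2902] [0.024 0.063 0.038] 0.309 box 
-0.22 0.1563 28 | -0.20 0.1568 8 | -0.18 0.1921 67 | -0.16 0.1780 55 | -0.14 0.1709 23 | -0.12 0.1750 19 | -0.04 0.1850 8 | -0.02 0.1962 21 | -0.00 0.2356 69 | 0.02 0.2249 63 | 0.04 0.2077 41 | 0.06 0.2110 31 | 0.08 0.2149 32 | 0.10 0.1844 55 | 0.12 0.2114 61 | 0.14 0.2181 84 | 0.16 0.2271 64 | 0.18 0.1646 132 | 0.20 0.2397 40 | 0.22 0.2427 29 | 
[ 0.00628251  1.04746568 -3.79811268]
```

>>> servo_tool(
  rows=[
    [1,0,-8,0,0,0],
    [0,0,-8,0,0,0],
    [0,0,-6,0,0,0],
    [0,0,-5,0,0,0],
    [0,0,-4,0,0,0],
  ],
)

```text
clock: 15.18
tool_pos: [0.586, 0.1463, 0.2435]
orientation: [-179.9, -0.1, -179.0]
force: [-2.1, -1.5, -1.2]
opening: 0.0259
```

>>> servo_tool(
  rows=[
    [0,0,-5,0,0,0],
    [0,0,-5,0,0,0],
    [0,0,-5,0,0,0],
    [0,0,-5,0,0,0],
    [0,0,-5,0,0,0],
  ],
)

```text
clock: 15.6
tool_pos: [0.5867, 0.1466, 0.2194]
orientation: [180.0, 0.0, -179.0]
force: [0.2, -1.8, -0.5]
opening: 0.0258
```

>>> servo_tool(
  rows=[
    [0,0,-5,0,0,0],
    [0,0,-5,0,0,0],
    [0,0,-5,0,0,0],
    [0,0,-4,0,0,0],
    [0,0,-3,0,0,0],
  ],
)

```text
clock: 16.02
tool_pos: [0.5863, 0.1467, 0.197]
orientation: [-180.0, -0.0, -179.0]
force: [0.3, -1.4, -1.5]
opening: 0.026
```

>>> servo_tool(
  rows=[
    [0,0,-2,0,0,0],
    [0,0,-2,0,0,0],
    [0,0,-1,0,0,0],
    [0,0,0,0,0,0],
    [0,0,0,0,0,0],
  ],
)

```text
clock: 16.43
tool_pos: [0.5864, 0.1469, 0.1926]
orientation: [180.0, 0.0, -179.0]
force: [-0.4, -0.2, -1.5]
opening: 0.0259
```

```bash
python3 - <<'E'
from h import *
o=ctrl.get_obs(); print(o['tool_pos'],o['force'])
p,d,P=cloud('scene'); bar(P); print(ctrl.get_obs()['force'])
E
```

```text
[0.58640407 0.14687131 0.19261735] [-0.44723944 -0.18797598 -1.4710349 ]
-0.22 0.2324 35 | -0.20 0.2300 45 | -0.18 0.2320 84 | -0.16 0.2242 45 | -0.14 0.2230 32 | -0.12 0.2198 33 | -0.10 0.2165 37 | -0.08 0.2124 30 | -0.02 0.1956 12 | -0.00 0.1980 26 | 0.02 0.1972 52 | 0.04 0.1918 39 | 0.06 0.1881 46 | 0.08 0.1839 42 | 0.10 0.1792 24 | 0.12 0.1984 54 | 0.14 0.1849 64 | 0.16 0.1723 88 | 0.18 0.1671 59 | 0.20 0.1624 49 | 0.22 0.1640 78 | 
[-0.34013757 -0.80959553 -1.74848522]
```

>>> servo_tool(
  rows=[
    [0,0,-2,0,0,0],
    [0,0,-1.5,0,0,0],
    [0,0,0,0,0,0],
    [0,0,0,0,0,0],
  ],
)

```text
clock: 16.82
tool_pos: [0.5865, 0.1468, 0.1891]
orientation: [180.0, 0.0, -179.0]
force: [0.1, -1.0, -1.5]
opening: 0.0257
```

>>> servo_tool(
  rows=[
    [0,0,0.5,0,0,0],
    [0,0,0,0,0,0],
    [0,0,0,0,0,0],
    [0,0,0,0,0,0],
    [0,0,0,0,0,0],
  ],
  fingers=46,
)

```text
clock: 17.23
tool_pos: [0.5864, 0.1467, 0.1897]
orientation: [180.0, 0.0, -179.0]
force: [-0.3, -0.3, 0.5]
opening: 0.0455
```

>>> servo_tool(
  rows=[
    [0,0,3,0,0,0],
    [0,0,20,0,0,0],
    [0,0,30,0,0,0],
    [0,0,30,0,0,0],
    [0,0,15,0,0,0],
  ],
)

```text
clock: 17.65
tool_pos: [0.5876, 0.1468, 0.2919]
orientation: [179.9, 0.3, -179.0]
force: [0.2, 0.8, 0.4]
opening: 0.0461
```

```bash
python3 - <<'E'
from h import *
o=ctrl.get_obs(); print(o['tool_pos'],o['force'])
p,P=grips((.586,.1465),(.592,-.174),zr=(.19,.3)); bar(P); save('s5',cv2.resize(p[120:290,230:430],None,fx=3,fy=3))
E
```

```text
[0.58759017 0.14683403 0.29185281] [0.15169474 0.79726517 0.42967813]
(0.586, 0.1465) grip 129 [0.5869 0.1484 0.245 ] [0.023 0.079 0.11 ] 0.3 box ((601.9666748046875, 164.80279541015625), (66.49685668945312, 118.23162841796875), 47.91701889038086)
(0.592, -0.174) grip 300 [ 0.5902 -0.1743  0.2507] [0.054 0.118 0.078] 0.29 box 
-0.22 0.1941 32 | -0.20 0.2281 46 | -0.18 0.2350 82 | -0.16 0.2278 48 | -0.14 0.2250 34 | -0.12 0.2222 33 | -0.10 0.2181 33 | -0.08 0.2139 33 | -0.06 0.2130 9 | -0.02 0.2008 17 | -0.00 0.2308 67 | 0.02 0.2095 93 | 0.04 0.1894 39 | 0.06 0.1856 40 | 0.08 0.1813 41 | 0.10 0.1778 43 | 0.12 0.1741 28 | 0.14 0.1977 92 | 0.16 0.1811 106 | 0.18 0.1608 49 | 0.20 0.1572 49 | 0.22 0.1551 58 |
```

View pics/s5.png

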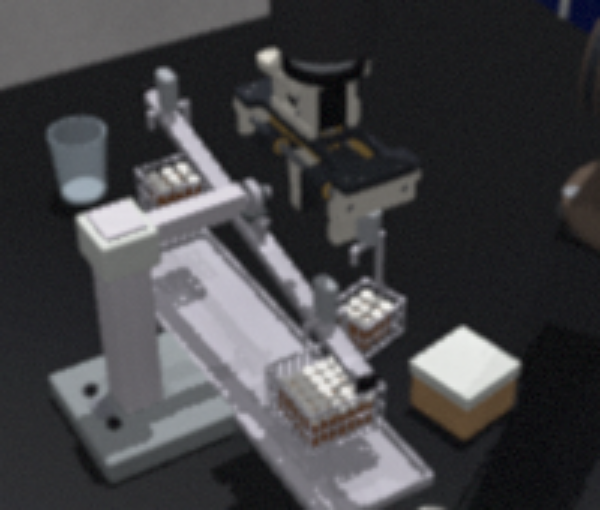

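>>> servo_tool(
  rows=[
    [-26.5,-25.4,0,0,0,3.5],
    [-26.5,-25.4,0,0,0,3.5],
    [-26.5,-25.4,0,0,0,3.5],
    [-26.5,-25.4,-15,0,0,3.5],
    [-26.5,-25.4,-20,0,0,3.5],
  ],
)

```text
clock: 18.12
tool_pos: [0.4536, 0.019, 0.2536]
orientation: [180.0, 0.2, -161.3]
force: [0.7, -0.8, -0.9]
opening: 0.0456
```

>>> servo_tool(
  rows=[
    [0,0,-28,0,0,0],
    [0,0,0,0,0,0],
    [0,0,0,0,0,0],
    [0,0,0,0,0,0],
    [0,0,0,0,0,0],
  ],
)

```text
clock: 18.53
tool_pos: [0.4555, 0.0206, 0.226]
orientation: [-180.0, 0.1, -161.5]
force: [1.3, 1.0, -0.6]
opening: 0.0463
```

>>> servo_tool(
  rows=[
    [-0.5,-0.5,-20,0,0,0],
    [-0.5,-0.5,-28,0,0,0],
    [0,0,-20,0,0,0],
    [0,0,-9,0,0,0],
    [0,0,0,0,0,0],
  ],
)

```text
clock: 18.95
tool_pos: [0.4527, 0.0189, 0.1464]
orientation: [-180.0, -0.2, -161.5]
force: [0.3, -0.7, 0.2]
opening: 0.0461
```

>>> servo_tool(
  rows=[
    [0,0,0,0,0,0],
    [0,0,0,0,0,0],
    [0,0,0,0,0,0],
    [0,0,0,0,0,0],
    [0,0,0,0,0,0],
  ],
  fingers=0,
)

```text
clock: 19.37
tool_pos: [0.4537, 0.019, 0.1486]
orientation: [-180.0, 0.1, -161.5]
force: [0.3, -0.7, 3.5]
opening: 0.0257
```

>>> servo_tool(
  rows=[
    [0,0,0,0,0,0],
    [0,0,0,0,0,0],
  ],
)

```text
clock: 19.53
tool_pos: [0.4538, 0.0189, 0.1486]
orientation: [-180.0, 0.1, -161.5]
force: [-1.0, -0.5, 6.4]
opening: 0.0255
```

>>> servo_tool(
  rows=[
    [0,0,10,0,0,0],
    [0,0,28,0,0,0],
    [0,0,35,0,0,0],
    [0,0,35,0,0,0],
    [0,0,20,0,0,0],
  ],
)

```text
clock: 19.95
tool_pos: [0.4536, 0.0188, 0.2792]
orientation: [-180.0, 0.2, -161.5]
force: [0.3, 0.6, -0.6]
opening: 0.0262
```

>>> servo_tool(
  rows=[
    [0,0,0,0,0,-3.5],
    [0,0,0,0,0,-3.5],
    [0,0,0,0,0,-3.5],
    [0,0,0,0,0,-3.5],
    [0,0,0,0,0,-3.5],
  ],
)

```text
clock: 20.37
tool_pos: [0.4524, 0.0187, 0.2752]
orientation: [180.0, -0.1, -179.2]
force: [-0.4, 0.0, -1.7]
opening: 0.0256
```

```bash
python3 - <<'E'
from h import *
o=ctrl.get_obs(); print(o['tool_pos'],o['orientation'],o['force'],o['opening'])
for i in range(8): viewer.snapshot('scene'); print(ctrl.get_obs()['force'][2].round(2),end=' ')
p,P=grips((.4545,.02),zr=(.27,.31));
E
```

```text
[0.45236951 0.01868761 0.2751825 ] [ 1.79992417e+02 -6.27155434e-02 -1.79191219e+02] [-0.40661837  0.03289149 -1.68019633] 0.02563949171096075
-2.14 -1.56 -1.58 -2.28 -1.39 -1.83 -2.07 -1.93 (0.4545, 0.02) grip 139 [0.4533 0.022  0.2898] [0.024 0.062 0.039] 0.31 box
```

>>> servo_tool(
  rows=[
    [0,-20,0,0,0,0],
    [0,-35,0,0,0,0],
    [0,-35,0,0,0,0],
    [0,-24,0,0,0,0],
    [0,-10,0,0,0,0],
  ],
)

```text
clock: 21.23
tool_pos: [0.4526, -0.1076, 0.2756]
orientation: [-180.0, -0.0, -179.1]
force: [-0.3, -0.9, -2.3]
opening: 0.0258
```

>>> servo_tool(
  rows=[
    [15,0,0,0,0,0],
    [25,0,0,0,0,0],
    [28,0,0,0,0,0],
    [28,0,0,0,0,0],
    [22,0,0,0,0,0],
  ],
)

```text
clock: 21.65
tool_pos: [0.5729, -0.105, 0.2753]
orientation: [180.0, 0.0, -179.0]
force: [-0.6, -0.1, -1.1]
opening: 0.026
```

>>> servo_tool(
  rows=[
    [14,0,0,0,0,0],
    [5,0,0,0,0,0],
    [0,0,0,0,0,0],
    [0,0,0,0,0,0],
    [0,0,0,0,0,0],
  ],
)

```text
clock: 22.07
tool_pos: [0.5892, -0.1051, 0.2758]
orientation: [180.0, -0.0, -179.0]
force: [-1.4, 0.2, -1.4]
opening: 0.026
```

>>> servo_tool(
  rows=[
    [0,0,0,0,0,0],
    [0,0,0,0,0,0],
    [0,0,0,0,0,0],
  ],
)

```text
clock: 22.32
tool_pos: [0.5896, -0.1052, 0.2762]
orientation: [180.0, 0.1, -179.0]
force: [-0.3, -0.0, -2.2]
opening: 0.0259
```

```bash
python3 - <<'E'
from h import *
o=ctrl.get_obs(); print(o['tool_pos'],o['orientation'],o['force'])
p,d,P=cloud('scene'); bar(P); save('s6',cv2.resize(p[100:270,230:430],None,fx=3,fy=3))
E
```

```text
[ 0.58961448 -0.10521109  0.27619134] [ 1.79991119e+02  5.09994165e-02 -1.79001967e+02] [-3.10914885e-01 -1.80532115e-03 -2.19521240e+00]
-0.22 0.1572 36 | -0.20 0.2351 42 | -0.18 0.2360 82 | -0.16 0.2284 24 | -0.14 0.2240 38 | -0.12 0.2219 45 | -0.10 0.2191 47 | -0.08 0.2086 57 | -0.06 0.2136 9 | -0.02 0.1991 19 | -0.00 0.2358 75 | 0.02 0.2083 85 | 0.04 0.1895 43 | 0.06 0.1858 43 | 0.08 0.1816 39 | 0.10 0.1780 42 | 0.12 0.1748 32 | 0.14 0.1927 97 | 0.16 0.1820 101 | 0.18 0.1616 50 | 0.20 0.1569 50 | 0.22 0.1545 55 |
```

View pics/s6.png

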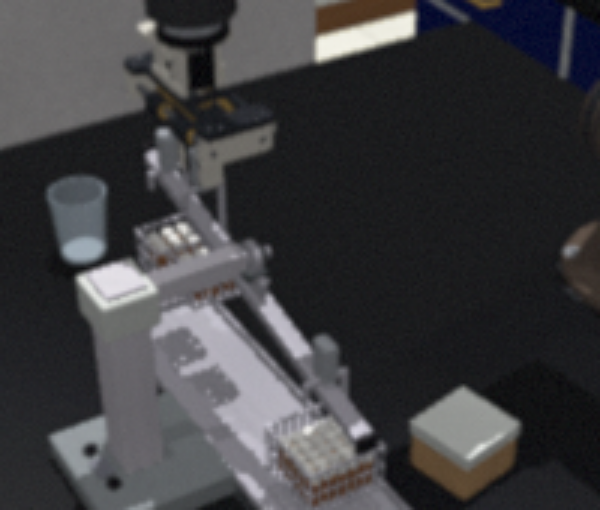

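>>> servo_tool(
  rows=[
    [0.5,0,-8,0,0,0],
    [0,0,-9,0,0,0],
    [0,0,-7,0,0,0],
    [0,0,-5,0,0,0],
    [0,0,-4,0,0,0],
  ],
)

```text
clock: 22.78
tool_pos: [0.59, -0.1053, 0.2413]
orientation: [-180.0, -0.1, -179.0]
force: [-0.7, 0.3, -1.8]
opening: 0.0261
```

>>> servo_tool(
  rows=[
    [0,0,-3,0,0,0],
    [0,0,-3,0,0,0],
    [0,0,-3,0,0,0],
    [0,0,-3,0,0,0],
    [0,0,-3,0,0,0],
  ],
)

```text
clock: 23.2
tool_pos: [0.591, -0.105, 0.2278]
orientation: [180.0, 0.1, -179.0]
force: [0.6, 2.7, 0.2]
opening: 0.0259
```

>>> servo_tool(
  rows=[
    [0,0,-3,0,0,0],
    [0,0,-3,0,0,0],
    [0,0,-2,0,0,0],
    [0,0,0,0,0,0],
    [0,0,0,0,0,0],
  ],
)

```text
clock: 23.62
tool_pos: [0.5906, -0.1055, 0.2196]
orientation: [-180.0, -0.0, -179.0]
force: [0.1, 1.7, 1.3]
opening: 0.0259
```

```bash
python3 - <<'E'
from h import *
for i in range(6): viewer.snapshot('scene'); print(ctrl.get_obs()['force'].round(2),end=' ')
p,d,P=cloud('scene'); print(ctrl.get_obs()['tool_pos']);bar(P)
E
```

```text
[0.01 1.87 0.96] [1.07 0.29 1.05] [0.75 0.93 0.94] [1.35 0.98 0.65] [0.38 0.02 0.78] [ 0.78 -0.02  1.07] [ 0.59057097 -0.10545074  0.21977307]
-0.22 0.2017 16 | -0.20 0.2208 19 | -0.18 0.2163 69 | -0.16 0.1992 24 | -0.14 0.2019 27 | -0.12 0.2274 43 | -0.10 0.2030 50 | -0.08 0.2300 52 | -0.02 0.1990 19 | -0.00 0.2351 65 | 0.02 0.2164 83 | 0.04 0.1989 40 | 0.06 0.1984 34 | 0.08 0.1986 37 | 0.10 0.1982 41 | 0.12 0.1975 31 | 0.14 0.2276 49 | 0.16 0.2187 140 | 0.18 0.1972 42 | 0.20 0.1973 46 | 0.22 0.1975 35 |
```

>>> servo_tool(
  rows=[
    [0,0,2,0,0,0],
    [0,0,3,0,0,0],
    [0,0,3,0,0,0],
    [0,0,3,0,0,0],
    [0,0,3,0,0,0],
  ],
)

```text
clock: 24.38
tool_pos: [0.5904, -0.1053, 0.234]
orientation: [-180.0, -0.0, -179.0]
force: [-0.0, -0.3, -0.6]
opening: 0.0261
```

>>> servo_tool(
  rows=[
    [0,0,2,0,0,0],
    [0,0,2,0,0,0],
    [0,0,0,0,0,0],
    [0,0,0,0,0,0],
    [0,0,0,0,0,0],
  ],
)

```text
clock: 24.8
tool_pos: [0.5905, -0.1051, 0.2375]
orientation: [180.0, 0.0, -179.0]
force: [-0.2, -0.7, -0.4]
opening: 0.0262
```

```bash
python3 - <<'E'
from h import *
for i in range(6): viewer.snapshot('scene'); print(ctrl.get_obs()['force'].round(2),end=' ')
p,d,P=cloud('scene'); print(ctrl.get_obs()['tool_pos']);bar(P)
E
```

```text
[ 0.07 -0.5   0.15] [-0.09 -0.58 -0.9 ] [ 0.23 -0.43  0.23] [ 0.32  0.28 -0.69] [-0.3   0.7   0.01] [ 0.44 -0.57  0.29] [ 0.59052907 -0.10516477  0.23755816]
-0.22 0.2300 31 | -0.20 0.2281 43 | -0.18 0.2318 69 | -0.16 0.2158 32 | -0.14 0.2256 32 | -0.12 0.2447 46 | -0.10 0.2179 56 | -0.08 0.2160 86 | -0.06 0.2120 5 | -0.02 0.2010 17 | -0.00 0.2345 69 | 0.02 0.2133 91 | 0.04 0.1907 40 | 0.06 0.1867 44 | 0.08 0.1838 41 | 0.10 0.1804 44 | 0.12 0.1766 28 | 0.14 0.1996 82 | 0.16 0.1878 101 | 0.18 0.1657 52 | 0.20 0.1620 51 | 0.22 0.1608 59 |
```

>>> servo_tool(
  rows=[
    [0,0,0,0,0,0],
    [0,0,0,0,0,0],
    [0,0,0,0,0,0],
    [0,0,0,0,0,0],
    [0,0,0,0,0,0],
  ],
  fingers=44,
)

```text
clock: 25.57
tool_pos: [0.5905, -0.1052, 0.2376]
orientation: [180.0, -0.0, -179.0]
force: [-0.6, -1.1, -0.3]
opening: 0.0436
```

>>> servo_tool(
  rows=[
    [0,0,3,0,0,0],
    [0,0,20,0,0,0],
    [0,0,30,0,0,0],
    [0,0,30,0,0,0],
    [0,0,10,0,0,0],
  ],
)

```text
clock: 25.98
tool_pos: [0.5919, -0.1057, 0.3358]
orientation: [-179.9, 0.3, -179.0]
force: [0.4, -0.2, 0.8]
opening: 0.0437
```

>>> servo_tool(
  rows=[
    [0,0,0,0,0,0],
    [0,0,0,0,0,0],
    [0,0,0,0,0,0],
    [0,0,0,0,0,0],
  ],
)

```text
clock: 26.32
tool_pos: [0.59, -0.1052, 0.3294]
orientation: [180.0, -0.1, -179.0]
force: [0.5, -0.1, 0.3]
opening: 0.0441
```

```bash
python3 - <<'E'
from h import *
for i in range(4): 
    p,d,P=cloud('scene'); b=bar(P,show=i==3); k=b[(b[:,0]>.035)&((b[:,0]<.12)|(b[:,0]>.18))&(b[:,0]<.2)]; print(np.polyfit(k[:,0],k[:,1],1))
print(ctrl.get_obs()['clock'],ctrl.get_obs()['tool_pos']); grips((.586,.1465),(.59,-.105),(.591,-.174),r=.03,zr=(.195,.3))
E
```

```text
[-0.20078905  0.19766856]
[-0.19028766  0.19720039]
[-0.19738544  0.19753631]
-0.22 0.2331 34 | -0.20 0.2317 47 | -0.18 0.2375 79 | -0.16 0.2274 51 | -0.14 0.2264 21 | -0.12 0.2352 34 | -0.10 0.2347 98 | -0.08 0.2122 47 | -0.06 0.2129 8 | -0.02 0.2018 16 | -0.00 0.2343 70 | 0.02 0.2057 90 | 0.04 0.1888 43 | 0.06 0.1851 38 | 0.08 0.1814 43 | 0.10 0.1775 41 | 0.12 0.1750 31 | 0.14 0.1978 89 | 0.16 0.1835 105 | 0.18 0.1617 50 | 0.20 0.1571 49 | 0.22 0.1541 58 | 
[-0.1969382   0.19716578]
26.5167 [ 0.59033621 -0.10524712  0.32995341]
(0.586, 0.1465) grip 88 [0.5852 0.1499 0.2088] [0.017 0.028 0.027] 0.222 box 
(0.59, -0.105) grip 196 [ 0.5907 -0.1056  0.2358] [0.052 0.059 0.078] 0.275 box 
(0.591, -0.174) grip 204 [ 0.5908 -0.1749  0.2503] [0.052 0.058 0.081] 0.291 box
```

>>> servo_tool(
  rows=[
    [0,36,0,0,0,0],
    [0,36,0,0,0,0],
    [-1,37,0,0,0,0],
    [-1,37,0,0,0,0],
    [-1,37,0,0,0,0],
  ],
  fingers=50,
)

```text
clock: 26.98
tool_pos: [0.5872, 0.0793, 0.3306]
orientation: [-180.0, 0.0, -179.0]
force: [0.7, -0.6, -0.1]
opening: 0.05
```

>>> servo_tool(
  rows=[
    [-1,37,0,0,0,0],
    [0,34,-25,0,0,0],
    [0,0,-25,0,0,0],
    [0,0,0,0,0,0],
    [0,0,0,0,0,0],
  ],
)

```text
clock: 27.4
tool_pos: [0.5859, 0.1481, 0.28]
orientation: [-179.9, -0.2, -179.0]
force: [-0.1, -0.2, 0.8]
opening: 0.0501
```

>>> servo_tool(
  rows=[
    [0,0,-20,0,0,0],
    [0,0,-25,0,0,0],
    [0,0,-20,0,0,0],
    [0,0,-15,0,0,0],
    [0,0,-9,0,0,0],
  ],
)

```text
clock: 27.82
tool_pos: [0.5869, 0.147, 0.1921]
orientation: [-180.0, 0.0, -179.1]
force: [-0.2, -0.7, 0.4]
opening: 0.0501
```

>>> servo_tool(
  rows=[
    [0,0,0,0,0,0],
    [0,0,0,0,0,0],
    [0,0,0,0,0,0],
  ],
)

```text
clock: 28.07
tool_pos: [0.5875, 0.1482, 0.1938]
orientation: [180.0, 0.1, -179.0]
force: [-0.2, 0.6, 0.7]
opening: 0.0502
```

>>> servo_tool(
  rows=[
    [0,0,-3,0,0,0],
    [0,0,0,0,0,0],
    [0,0,0,0,0,0],
    [0,0,0,0,0,0],
    [0,0,0,0,0,0],
  ],
  fingers=20,
)

```text
clock: 28.48
tool_pos: [0.5865, 0.1482, 0.1892]
orientation: [-180.0, 0.0, -179.0]
force: [0.2, 0.4, 0.1]
opening: 0.0261
```

>>> servo_tool(
  rows=[
    [0,0,0,0,0,0],
    [0,0,0,0,0,0],
    [0,0,0,0,0,0],
    [0,0,0,0,0,0],
  ],
)

```text
clock: 28.82
tool_pos: [0.5865, 0.1482, 0.189]
orientation: [-180.0, -0.0, -179.0]
force: [-0.6, -1.6, 0.7]
opening: 0.0261
```

>>> servo_tool(
  rows=[
    [0,0,2,0,0,0],
    [0,0,4,0,0,0],
    [0,0,4,0,0,0],
    [0,0,4,0,0,0],
    [0,0,4,0,0,0],
  ],
)

```text
clock: 29.23
tool_pos: [0.5865, 0.1487, 0.2075]
orientation: [180.0, 0.0, -179.0]
force: [0.3, 2.7, -2.0]
opening: 0.0258
```

>>> servo_tool(
  rows=[
    [0,0,4,0,0,0],
    [0,0,4,0,0,0],
    [0,0,2,0,0,0],
    [0,0,0,0,0,0],
    [0,0,0,0,0,0],
  ],
)

```text
clock: 29.65
tool_pos: [0.5866, 0.1482, 0.2171]
orientation: [180.0, 0.0, -179.0]
force: [0.0, 1.3, -1.4]
opening: 0.0257
```

```bash
cat > st.py <<'E'
from h import *
f=[]
for i in range(5): 
    p,d,P=cloud('scene'); f.append(ctrl.get_obs()['force'])
print('F',np.mean(f,0).round(2)); bar(P); o=ctrl.get_obs(); print(o['clock'],o['tool_pos'],o['opening'])
E
python3 st.py
```

```text
F [ 0.86  0.86 -0.61]
-0.22 0.2034 16 | -0.20 0.2309 39 | -0.18 0.2253 83 | -0.16 0.2016 30 | -0.14 0.2003 18 | -0.12 0.2191 26 | -0.10 0.2247 101 | -0.08 0.2017 15 | -0.02 0.1966 16 | -0.00 0.2010 36 | 0.02 0.2162 75 | 0.04 0.1987 38 | 0.06 0.1977 37 | 0.08 0.1979 34 | 0.10 0.1977 27 | 0.12 0.2103 50 | 0.14 0.2157 61 | 0.16 0.1990 73 | 0.18 0.1972 62 | 0.20 0.1964 46 | 0.22 0.1965 34 | 
29.9 [0.58661943 0.148171   0.21683741] 0.025698989791412375
```

>>> servo_tool(
  rows=[
    [0,-3,0,0,0,0],
    [0,-4,0,0,0,0],
    [0,-4,0,0,0,0],
    [0,-4,0,0,0,0],
    [0,-4,0,0,0,0],
  ],
)

```text
clock: 30.32
tool_pos: [0.5864, 0.1289, 0.217]
orientation: [180.0, -0.0, -179.0]
force: [-0.5, 2.9, -1.1]
opening: 0.0261
```

>>> servo_tool(
  rows=[
    [0,-3,0,0,0,0],
    [0,0,0,0,0,0],
    [0,0,0,0,0,0],
    [0,0,0,0,0,0],
  ],
)

```text
clock: 30.65
tool_pos: [0.5864, 0.1255, 0.2172]
orientation: [-179.9, -0.0, -179.0]
force: [0.1, -2.0, 1.3]
opening: 0.0257
```

```bash
python3 st.py
```

```text
F [ 0.59 -3.6   1.45]
-0.22 0.2016 14 | -0.20 0.2309 39 | -0.18 0.2249 83 | -0.16 0.2018 28 | -0.14 0.2011 21 | -0.12 0.2240 23 | -0.10 0.2246 104 | -0.08 0.2017 15 | -0.02 0.1977 18 | -0.00 0.2186 41 | 0.02 0.2082 65 | 0.04 0.1986 34 | 0.06 0.1984 34 | 0.08 0.1976 30 | 0.10 0.2233 51 | 0.12 0.2071 61 | 0.14 0.2195 93 | 0.16 0.1975 50 | 0.18 0.1962 42 | 0.20 0.1959 47 | 0.22 0.1967 35 | 
30.9 [0.58641406 0.12574492 0.2170438 ] 0.0260599969224021
```

>>> servo_tool(
  rows=[
    [0,0.5,1,0,0,0],
    [0,0,1,0,0,0],
    [0,0,0,0,0,0],
    [0,0,0,0,0,0],
    [0,0,0,0,0,0],
  ],
)

```text
clock: 31.32
tool_pos: [0.5864, 0.1268, 0.2189]
orientation: [-180.0, -0.0, -179.0]
force: [-1.5, -3.6, 0.8]
opening: 0.0261
```

```bash
python3 st.py
```

```text
F [-0.44 -3.24  0.85]
-0.22 0.1997 18 | -0.20 0.2348 34 | -0.18 0.2189 91 | -0.16 0.1999 26 | -0.14 0.1992 20 | -0.12 0.2192 21 | -0.10 0.2233 107 | -0.08 0.1990 13 | -0.02 0.1974 19 | -0.00 0.2116 44 | 0.02 0.2119 67 | 0.04 0.1988 35 | 0.06 0.1975 31 | 0.08 0.1993 34 | 0.10 0.2260 58 | 0.12 0.2098 58 | 0.14 0.2165 88 | 0.16 0.2001 49 | 0.18 0.1988 47 | 0.20 0.1993 44 | 0.22 0.1999 34 | 
31.5667 [0.58641235 0.1268131  0.21888883] 0.02596952747440155
```

>>> servo_tool(
  rows=[
    [0,0,0,0,0,0],
    [0,0,0,0,0,0],
    [0,0,0,0,0,0],
    [0,0,0,0,0,0],
    [0,0,0,0,0,0],
  ],
  fingers=48,
)

```text
clock: 31.98
tool_pos: [0.5866, 0.1271, 0.2189]
orientation: [180.0, 0.0, -179.0]
force: [0.3, -0.9, 0.6]
opening: 0.0474
```

>>> servo_tool(
  rows=[
    [0,0,3,0,0,0],
    [0,0,20,0,0,0],
    [0,0,30,0,0,0],
    [0,0,30,0,0,0],
    [0,0,10,0,0,0],
  ],
)

```text
clock: 32.4
tool_pos: [0.5881, 0.127, 0.3171]
orientation: [179.9, 0.4, -179.0]
force: [0.2, -0.2, 2.3]
opening: 0.0481
```

```bash
cat > tl.py <<'E'
from h import *
import sys
for i in range(int(sys.argv[1])):
    p,d,P=cloud('scene'); b=bar(P,show=0); m=(b[:,0]>.035)&((b[:,0]<.085)|(b[:,0]>.16))&(b[:,0]<.2); k=b[m]
    r=b[(abs(b[:,0]+.15)<.012)|(abs(b[:,0]+.07)<.012)]
    print('tilt',np.polyfit(k[:,0],k[:,1],1).round(4),'right',r[:,:2].round(4).tolist())
o=ctrl.get_obs(); print(o['clock'],o['tool_pos'])
E
python3 tl.py 10
```

```text
tilt [0.0662 0.1988] right [[-0.16, 0.1887], [-0.14, 0.1903], [-0.08, 0.204]]
tilt [0.0643 0.1991] right [[-0.16, 0.1897], [-0.14, 0.1908], [-0.08, 0.2103]]
tilt [0.0667 0.1989] right [[-0.16, 0.1891], [-0.14, 0.1908], [-0.08, 0.2248]]
tilt [0.0664 0.1989] right [[-0.16, 0.1894], [-0.14, 0.1905], [-0.08, 0.2258]]
tilt [0.0686 0.1985] right [[-0.16, 0.1894], [-0.14, 0.1911], [-0.08, 0.2127]]
tilt [0.0657 0.1992] right [[-0.16, 0.1892], [-0.14, 0.1905], [-0.08, 0.2138]]
tilt [0.0658 0.1994] right [[-0.16, 0.1888], [-0.14, 0.1898], [-0.08, 0.2116]]
tilt [0.0662 0.199 ] right [[-0.16, 0.1891], [-0.14, 0.1903], [-0.08, 0.2086]]
tilt [0.0634 0.1992] right [[-0.16, 0.1902], [-0.14, 0.1896], [-0.08, 0.2154]]
tilt [0.0699 0.1983] right [[-0.16, 0.1897], [-0.14, 0.1905], [-0.08, 0.2206]]
32.9 [0.58627762 0.12673439 0.31109496]
```

>>> servo_tool(
  rows=[
    [0,0,-20,0,0,0],
    [0,0,-25,0,0,0],
    [0,0,-20,0,0,0],
    [0,0,-12,0,0,0],
    [0,0,-6,0,0,0],
  ],
)

```text
clock: 33.32
tool_pos: [0.5854, 0.1264, 0.2264]
orientation: [-179.9, -0.2, -179.0]
force: [-0.5, -0.4, 0.3]
opening: 0.0478
```

>>> servo_tool(
  rows=[
    [0,0,0,0,0,0],
    [0,0,0,0,0,0],
    [0,0,0,0,0,0],
  ],
)

```text
clock: 33.57
tool_pos: [0.5871, 0.127, 0.2301]
orientation: [180.0, 0.1, -179.0]
force: [-0.2, 0.5, 0.5]
opening: 0.0478
```

>>> servo_tool(
  rows=[
    [0,0,0,0,0,0],
    [0,0,0,0,0,0],
    [0,0,0,0,0,0],
    [0,0,0,0,0,0],
    [0,0,0,0,0,0],
  ],
  fingers=20,
)

```text
clock: 33.98
tool_pos: [0.5866, 0.127, 0.2292]
orientation: [180.0, 0.0, -179.0]
force: [0.2, 0.5, -0.5]
opening: 0.0258
```

>>> servo_tool(
  rows=[
    [0,0,0,0,0,0],
    [0,0,0,0,0,0],
    [0,0,0,0,0,0],
  ],
)

```text
clock: 34.23
tool_pos: [0.5866, 0.127, 0.229]
orientation: [180.0, 0.0, -179.0]
force: [-0.4, 1.7, -0.3]
opening: 0.0262
```

```bash
python3 st.py
```

```text
F [ 0.22  1.6  -0.35]
-0.22 0.1866 19 | -0.20 0.2278 25 | -0.18 0.2124 91 | -0.16 0.1907 23 | -0.14 0.1907 23 | -0.12 0.2225 22 | -0.10 0.2175 94 | -0.08 0.2132 12 | -0.02 0.1998 21 | -0.00 0.2235 54 | 0.02 0.2157 74 | 0.04 0.2024 35 | 0.06 0.2031 36 | 0.08 0.2036 40 | 0.10 0.2372 56 | 0.12 0.2228 61 | 0.14 0.2256 82 | 0.16 0.2095 65 | 0.18 0.2102 41 | 0.20 0.2114 46 | 0.22 0.2130 31 | 
34.4833 [0.5865801  0.12694087 0.22896753] 0.02617880978552989
```

>>> servo_tool(
  rows=[
    [0,2,-1,0,0,0],
    [0,2.5,-2,0,0,0],
    [0,2.5,-2,0,0,0],
    [0,0,-2,0,0,0],
    [0,0,-0.5,0,0,0],
  ],
)

```text
clock: 34.9
tool_pos: [0.5862, 0.1337, 0.2208]
orientation: [-180.0, -0.0, -179.0]
force: [0.2, -3.2, 1.0]
opening: 0.026
```

>>> servo_tool(
  rows=[
    [0,0,0,0,0,0],
    [0,0,0,0,0,0],
    [0,0,0,0,0,0],
  ],
)

```text
clock: 35.15
tool_pos: [0.5863, 0.1339, 0.2214]
orientation: [180.0, -0.0, -179.0]
force: [-1.3, -3.1, 0.6]
opening: 0.026
```

```bash
python3 st.py
```

```text
F [-0.82 -2.32  0.95]
-0.22 0.2006 17 | -0.20 0.2351 32 | -0.18 0.2208 92 | -0.16 0.1999 29 | -0.14 0.1994 17 | -0.12 0.2227 24 | -0.10 0.2227 106 | -0.08 0.2004 11 | -0.02 0.1967 19 | -0.00 0.2209 48 | 0.02 0.2137 74 | 0.04 0.1993 36 | 0.06 0.1992 32 | 0.08 0.1984 33 | 0.10 0.2017 49 | 0.12 0.2258 61 | 0.14 0.2021 72 | 0.16 0.2022 79 | 0.18 0.1984 46 | 0.20 0.1989 50 | 0.22 0.1989 33 | 
35.4 [0.5862945  0.13385927 0.22140898] 0.025400509510652758
```

>>> servo_tool(
  rows=[
    [0,0,0,0,0,0],
    [0,0,0,0,0,0],
    [0,0,0,0,0,0],
    [0,0,0,0,0,0],
    [0,0,0,0,0,0],
  ],
  fingers=48,
)

```text
clock: 35.82
tool_pos: [0.5866, 0.1341, 0.2215]
orientation: [180.0, 0.0, -179.0]
force: [0.4, 0.2, 0.8]
opening: 0.0474
```

>>> servo_tool(
  rows=[
    [0,0,3,0,0,0],
    [0,0,20,0,0,0],
    [0,0,30,0,0,0],
    [0,0,30,0,0,0],
    [0,0,10,0,0,0],
  ],
)

```text
clock: 36.23
tool_pos: [0.5881, 0.134, 0.3196]
orientation: [179.9, 0.4, -179.0]
force: [0.8, -0.2, 0.6]
opening: 0.0478
```

```bash
python3 tl.py 8
```

```text
tilt [-0.0084  0.1994] right [[-0.16, 0.1996], [-0.14, 0.2001], [-0.08, 0.2018]]
tilt [-0.006   0.1992] right [[-0.16, 0.2003], [-0.14, 0.1993], [-0.08, 0.2008]]
tilt [-0.0083  0.1994] right [[-0.16, 0.2013], [-0.14, 0.2004], [-0.08, 0.2019]]
tilt [-0.0077  0.1996] right [[-0.16, 0.1999], [-0.14, 0.2011], [-0.08, 0.2019]]
tilt [-0.0059  0.1991] right [[-0.16, 0.2007], [-0.14, 0.1989], [-0.08, 0.2]]
tilt [-0.0014  0.1984] right [[-0.16, 0.2], [-0.14, 0.1994], [-0.08, 0.2011]]
tilt [-0.01    0.1995] right [[-0.16, 0.2004], [-0.14, 0.2004], [-0.08, 0.1997]]
tilt [-0.0121  0.1998] right [[-0.16, 0.2007], [-0.14, 0.1995], [-0.08, 0.2002]]
36.6333 [0.58609631 0.13368827 0.31327349]
```

>>> servo_tool(
  rows=[
    [0,0,30,0,0,0],
    [0,0,30,0,0,0],
    [0,0,0,0,0,0],
    [0,0,0,0,0,0],
    [0,0,0,0,0,0],
  ],
)

```text
clock: 37.05
tool_pos: [0.5862, 0.1339, 0.3736]
orientation: [-180.0, -0.1, -179.0]
force: [-0.9, 0.8, -1.0]
opening: 0.0479
```

```bash
python3 tl.py 3; python3 - <<'E'
from h import *
p,P=grips((.586,.134),(.59,-.105),(.591,-.174),r=.03,zr=(.21,.27)); save('s7',cv2.resize(p[100:330,200:440],None,fx=2.5,fy=2.5))
grips((.6397,.4165),r=.04,zr=(.14,.2))
E
```

```text
tilt [-0.006   0.1989] right [[-0.16, 0.2011], [-0.14, 0.2008], [-0.08, 0.2002]]
tilt [-0.0085  0.1993] right [[-0.16, 0.2011], [-0.14, 0.2], [-0.08, 0.2028]]
tilt [-0.0042  0.1989] right [[-0.16, 0.2], [-0.14, 0.2008], [-0.08, 0.2001]]
37.2 [0.58609567 0.13371384 0.37312779]
(0.586, 0.134) grip 119 [0.5905 0.1341 0.2306] [0.031 0.032 0.041] 0.251 box 
(0.59, -0.105) grip 90 [ 0.5953 -0.099   0.2316] [0.027 0.03  0.043] 0.253 box 
(0.591, -0.174) grip 91 [ 0.5918 -0.183   0.2318] [0.046 0.03  0.043] 0.254 box 
(0.6397, 0.4165) grip 147 [0.639  0.4174 0.1563] [0.029 0.03  0.033] 0.173 box ((651.6159057617188, 428.93121337890625), (32.61723709106445, 61.04669189453125), 47.63612747192383)
```

View pics/s7.png

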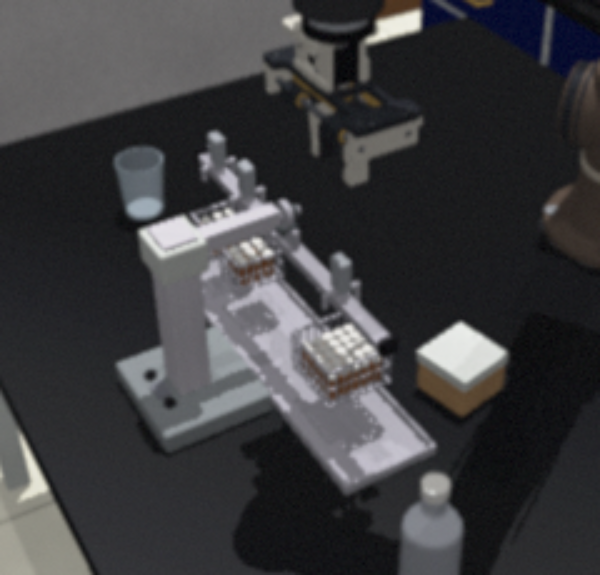

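The picture shows all three baskets hanging on a level bar: the large one near (345,350), the small ones near (250,255) and (215,215). The bystanders are in place and the gripper is clear of everything.

```bash
python3 -c "
from plant import ctrl
print(ctrl.close_job())"
```

```text
the job is handed in; nothing more can be done
None
```

All three baskets are hanging on the carrier bar and it is level and still; I have handed the job in (no verdict comes back). I hung a small basket on the -y side, then the large one on the +y side, then the other small one on the -y side. After that I slid the large basket along the bar twice, 22 mm inward and then 7 mm back out.

**Last checks:**
- **Bar:** the tilt from the depth images was about -0.007 rad against the 0.04 allowed, and steady over several frames.
- **Baskets:** the three grip tops measured 251 to 254 mm high where about 250 mm was expected, so the hooks are resting on the bar. The large basket is about 127 mm from the pivot, the small ones about 106 mm and 190 mm on the other side.
- **Bystanders:** the wash bottle measured where it started. The beaker and vial box I only checked by eye in the last picture.
- **Time:** about 37 s of the 72 s had passed at the last check.

**What went wrong or disagreed:**
- My first grasp missed because I lifted before the fingers had closed. The basket was not moved and the second try held.
- After the third basket was hung the bar settled at its stop on the large basket's side, so the large one had to be shifted.
- While I slid a gripped basket, friction distorted the force readings, so I judged balance by the measured tilt. After the first slide the bar stood at 0.066 rad, which the second one corrected.

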